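Clamp the blank in the sawing jig

ROBOT

A 6-joint arm with a two-finger parallel gripper is mounted at the origin on the work surface. World frame = base frame: x ahead of the robot, y to its left, z up, the work surface at z = 0. Lengths are in m, angles in degrees, forces in N, time in s.
With the tool pointing down it reaches from about 0.35 to 0.875 m from the base axis. Payload 4.2 kg.
Tool frame: the origin (TCP) lies at the very end of the fingers, on their centre line; the grasp point (between the pads) lies r.pinch_z behind it (r.pinch_z is the distance from the TCP to the grasp point, in m); y points along the fingers, z is the direction in which the jaws open and shut, and the axes are right-handed (so a half turn about y gives the same grasp; the last joint's range is limited). The gripper opens to 87 mm and grips with 3 to 60 N. Pads are 19 mm wide; open, the fingers measure 117 mm over their backs; the gripper's body (75 mm by 190 mm) begins 51 mm behind the grasp point.
Start: joints at [-55.313, 22.042, 0.453, 0, -68.411, -14.817], TCP at [0.212, -0.588, 0.223] pointing down, gripper open.
Joint ranges: [-179.83, 179.83], [-69.29, 118.12], [-61.27, 80.66], [-181.25, 117.63], [-171.15, -9.14], [-177.46, 177.46]. Speed limits (degrees/s): [159.86, 159.86, 180, 180, 180, 180].

INTERFACE

Orientations are given as a 3x3 rotation matrix whose columns are the frame's x, y, z axes.
In Python, from station import sense, capture, camera_params, r gives the robot as it stands.
- The arm moves only by the tool move_arm, never from a script. Its argument "increments" is text: rows parted by semicolons, each of 7 numbers parted by spaces: the closure, from -1 (fully open) to 1 (shut), so that 0 is half open, then the shift along the tool's x, y, z in m, then the turn, a rotation vector about the tool's x, y, z in rad. In form: hand x y z wx wy wz; .... A call has 1 to 8 rows; each row is the pose to reach, as a shift and turn from the pose commanded when the call began, along the tool's axes at that moment; what a row does not reach only later rows make up. A row lasts 1/10 s, in which the tool goes at most 50 mm and 8.59 degrees, less where a joint would pass 70% of its speed; a pose out of reach is approached as far as the arm can. A call with a gripper value outside its range is refused whole. The fingers move at their own pace and stop on an object; the grip force is fixed at half the most. Time passes only in rows, so rows that repeat a pose let the fingers close. It gives the time, the measured TCP pose, the force and the opening at its end, in the units of the state.
- sense(): the state, without advancing time (a new reading comes with each control period).
- capture(name): name is "scene" or "side" or "wrist"; returns (picture, depth): 400x640x3 uint8, red, green, blue; 400x640 float32, m along the optical axis (not along the pixel's ray), 0 where there is no reading.
- camera_params(name): a dict with "fx", "fy", "cx", "cy" (pixels), "xyz" and "orientation" of the camera in the world. Camera axes: x right, y down, z forward; pixel columns grow to the right and rows downward; lengths in m; the calibration is good to about 2 mm. A picture is of the moment at which its call begins: read the wrist's pose just before it. camera_params takes no time and is no camera call; for the wrist camera it gives the pose at the moment of the call.
- r.finish_job(): hands the job in, once; it reports no verdict.
The state is a dict: "time_s": time; "joints": joint angles; "joint_velocities": joint speeds; "effort": joint torques, N m; "tcp_pos": TCP position; "ee_rot": TCP orientation; "wrist_force": force on the tool from outside, world axes, zero at the start; "moment": the same for the moment, N m; "gripper_width": opening from 0.0 (shut) to 1.0 (fully open).
Only numpy, scipy, OpenCV 4.12 (cv2) and the standard library are available. Lean on these libraries where they do the work, as an engineer would, in place of code of your own. Each camera call takes 0.05 s, during which the arm holds its last target.

TASK

The dark wooden blank lies ready for sawing in the jig on the bench. Push the jig's hold-down strap round on its post until it rests against its stop pin, square across the blank, and only then push the cam lever all the way down so that the strap's rubber foot clamps the blank. This is all pushing: do not lift the blank or shift it, and leave the glue bottle, the saw and the loose offcut where they are.

Things in the scene. Friction and masses are not known exactly. Their poses are not given: they have to be found in the camera images.
- jig: The sawing jig, fixed to the bench: a plywood board 240 x 340 mm, 18 mm thick. Origin at the centre of its underside (on the bench), x from the clamp post towards the fence, y along the blank and the fence, z up. A fence strip 22 mm thick stands along its +x edge, its top 32 mm above the board. The clamp post stands at x = -60 mm, y = 0. A stop pin (8 mm thick, its top 90 mm above the bench) stands at x = -15 mm, y = +19 mm.
- strap_swing (a joint): Swing of the hold-down strap round its upright post, rad. At 0 the strap points along the jig's +x, square across the blank and against the stop pin (a hard stop). Negative: swung open, clockwise seen from above; at -1.57 it points along the jig's -y. It starts between -1.8 and -1.15 and goes no further than -1.9. Plain friction of 0.15 N m, no spring: it stays where it is left. The lever on top turns with it.
- post (a point): On the axis of the clamp post, 76 mm above the bench, level with the underside of the open strap.
- strap_nose (a point): Centre of the strap's free (nose) end, 130 mm from the post axis. The strap is an aluminium bar 30 mm wide and 16 mm thick, its underside about 76 mm and its top about 92 mm above the bench while the lever is up; it reaches 130 mm from the post on the nose side and 55 mm behind it on the heel side, where a screw rests on the board. A locknut (18 mm across) with a screw end (8 mm) stands 14 mm above the strap at 112 mm from the post, above the rubber foot.
- cam_lever (a joint): Angle of the cam lever, rad, growing as it is pushed down. At 0 it stands up, leaning 10 degrees from upright back towards the strap's heel; it tips forward over the strap towards the nose, and at 1.66 (hard stop) it is fully down, lying along the strap 5 degrees above it. It starts between 0 and 0.3. Friction of 0.25 N m and the cam's load (up to about 0.15 N m) resist it; it stays where it is left. On the way down it lowers the strap's nose about 9 mm.
- lever_pivot (a point): Centre of the cam lever's pivot, on the post axis, 106 mm above the bench. The lever is a dark steel bar 22 mm wide and 12 mm thick, which ends 94 mm from the pivot. Its pivot axis is level, across the strap; two cam discs (28 mm across) at the pivot straddle the post.
- lever_tip (a point): The far end of the cam lever, in the middle of its thickness, 94 mm from the pivot.
- clamp_foot: The rubber foot under the strap, 24 mm across and 10 mm high, 112 mm from the post axis; origin at the centre of its underside. It hangs 2 to 4 mm clear of the blank while the lever is up and is sprung: with the lever down over the blank it presses with about 25 N.
- blank: The dark wooden blank, 60 mm (x) x 260 mm (y) x 40 mm high, loose on the jig's board along the fence; origin at the centre of its underside, 18 mm above the bench; its top is 58 mm above the bench. It has a cut line round it near one end.
- glue: White glue bottle, 58 mm across, 170 mm tall, standing on the bench on the jig's +y side; origin at the centre of its underside. Leave it alone.
- saw: Backed hand saw lying flat on the bench on the jig's -y side, blade 250 x 70 mm, about 350 mm long and 25 mm high; origin on the bench near the handle end of the blade, the blade along its +x. Leave it alone.
- offcut: Loose offcut of dark wood, 40 x 60 x 40 mm, on the jig's board beside the clamp post on its +y side; origin at the centre of its underside. Leave it alone.

How it is judged:
By the outcome, as a careful person would: the job done as asked, in the order asked, and still so for the second after the job is handed in, with the robot touching nothing.
It also fails if it takes over 58 s, if anything falls off the work surface, if the arm or the gripper's body presses on something with over 40 N, if the wrist force passes 120 N, or if a joint passes its speed limit or range.

## Working session

There is one attempt and no reset: what is moved stays moved. The work goes in short steps, Python scripts to look and compute and a tool call to move; the robot and the scene stay as the last step left them, time stands still between calls to the robot, and variables do not carry over. Pictures are saved under pics/ and viewed, and the job is handed in when it is done.

Besides the shell and the picture viewer there is one more tool, called as name(argument=value, ...) on one line, values as JSON. move_arm: Moves the arm, as the interface text tells. Its arguments: {"type":"object","properties":{"increments":{"type":"string"}},"required":["increments"]}

```bash
ls; mkdir -p pics; python3 - <<'E'
from station import sense,capture,camera_params,r
import cv2,numpy as np
s=sense();print({k:np.round(v,3).tolist() for k,v in s.items()},r.pinch_z)
for n in ["scene","side","wrist"]:
    p=camera_params(n);print(n,p)
    a,d=capture(n);np.savez('%s0.npz'%n,a=a,d=d,**{k:np.array(v) for k,v in p.items()})
    cv2.imwrite('pics/%s0.png'%n,a[:,:,::-1])
E
```

```text
pics
{'time_s': 0.0, 'joints': [-55.312, 22.09, 0.381, -0.03, -68.412, -14.818], 'joint_velocities': [0.005, -0.084, 0.078, 0.019, -0.043, -0.061], 'effort': [0.0, -39.066, 18.741, 4.22, 0.011, -0.0], 'tcp_pos': [0.212, -0.587, 0.221], 'ee_rot': [[0.941, -0.001, -0.34], [0.34, 0.002, 0.941], [-0.0, -1.0, 0.002]], 'wrist_force': [-0.357, -0.411, -0.564], 'moment': [-0.035, 0.021, -0.025], 'gripper_width': 1.0} 0.0187
scene {'fx': 368.8889386044868, 'fy': 368.8889386044868, 'cx': 316.36182699679244, 'cy': 196.92344078433692, 'xyz': array([0.98365199, 0.44977893, 0.92129302]), 'orientation': array([[-0.68902676,  0.58574218, -0.42678827],
       [ 0.724728  ,  0.55412588, -0.40952879],
       [-0.00338386, -0.5914817 , -0.80631132]])}
side {'fx': 372.38336301776724, 'fy': 372.38336301776724, 'cx': 323.051173747895, 'cy': 203.41733052060675, 'xyz': array([0.43753762, 0.6987679 , 0.81219676]), 'orientation': array([[-0.98497021, -0.13210736,  0.11127143],
       [-0.1721414 ,  0.69792612, -0.6951737 ],
       [ 0.01417833, -0.70387981, -0.71017758]])}
wrist {'fx': 294.4004051224561, 'fy': 294.4004051224561, 'cx': 319.06843805435074, 'cy': 195.54863324319822, 'xyz': array([ 0.14823123, -0.61111261,  0.38436128]), 'orientation': array([[-0.33962813,  0.91043582,  0.2361342 ],
       [ 0.94055903,  0.32842977,  0.08650197],
       [ 0.00120099,  0.25147666, -0.96786262]])}
```

View pics/scene0.png

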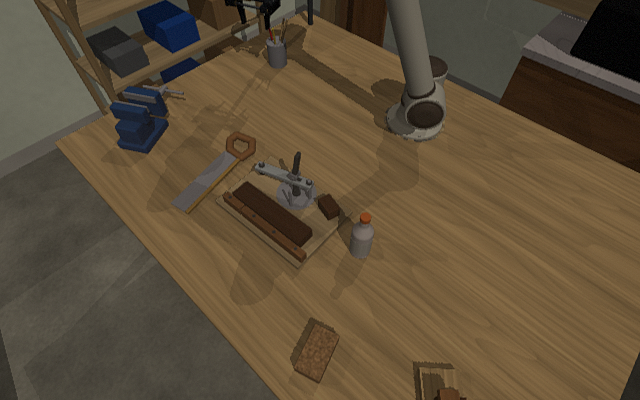

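View pics/side0.png

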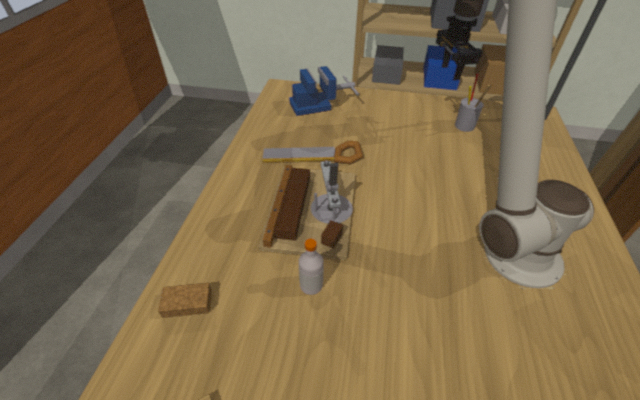

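View pics/wrist0.png

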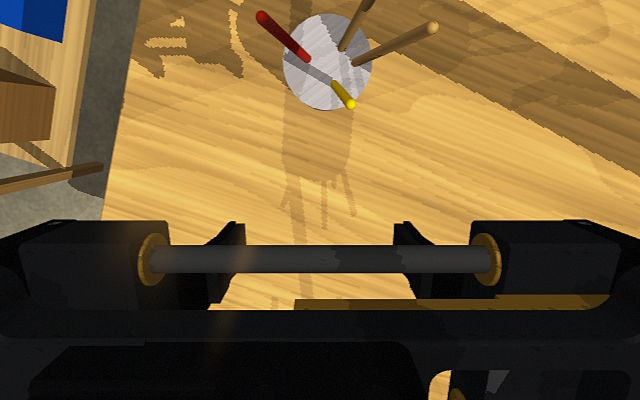

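The scene view shows the jig around (280,215), the strap from about (312,187) to (258,167), the lever upright at (297,160), the glue at (362,235) and the saw at (215,175). The side view shows the jig at (305,205). I'll enlarge both and measure.

```bash
cat > h.py <<'E'
import numpy as np,cv2
def load(n):
    z=np.load(n);return z
def pts(z,d=None):
    d=z['d'] if d is None else d
    v,u=np.mgrid[0:400,0:640]
    c=np.stack([(u-z['cx'])/z['fx']*d,(v-z['cy'])/z['fy']*d,d],-1)
    return c@z['orientation'].T+z['xyz']
def ray(z,u,v,h):
    d=z['orientation']@np.array([(u-z['cx'])/z['fx'],(v-z['cy'])/z['fy'],1]);return z['xyz']+d*(h-z['xyz'][2])/d[2]
def proj(z,p):
    c=z['orientation'].T@(np.array(p)-z['xyz']);return c[0]/c[2]*z['fx']+z['cx'],c[1]/c[2]*z['fy']+z['cy']
E
python3 - <<'E'
from h import *
for n,(u,v) in dict(scene=(200,130),side=(250,140)).items():
    z=load(n+'0.npz');c=z['a'][v:v+150,u:u+150 if n=='side' else u+190,::-1]
    cv2.imwrite(f'pics/{n}0z.png',cv2.resize(c,None,fx=4,fy=4,interpolation=cv2.INTER_CUBIC))
    P=pts(z)
    m=(P[...,2]>.064)&(P[...,2]<.25)&(z['d']>0)
    w=P[m];k=(w[:,0]>.3)&(w[:,0]<.85)&(abs(w[:,1])<.4)
    w=w[k]
    top=np.zeros((500,700,3),np.uint8)
    for p in P[(z['d']>0)&(P[...,2]<.3)]:
        y,x=int((.85-p[0])*1000),int((.3-p[1])*1000)
        if 0<=y<500 and 0<=x<700: cv2.circle(top,(x,y),2,(int(min(255,p[2]*2500)) ,int(min(255,max(0,p[2]*2000))),80 if p[2]<.064 else 255),-1)
    cv2.imwrite(f'pics/{n}0top.png',top)
E
```

```text
(no output)
```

View pics/scene0z.png

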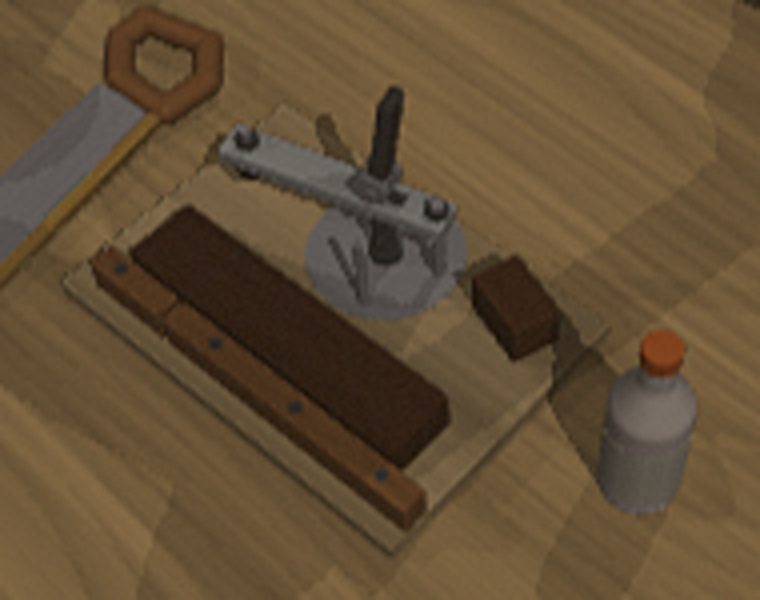

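View pics/side0z.png

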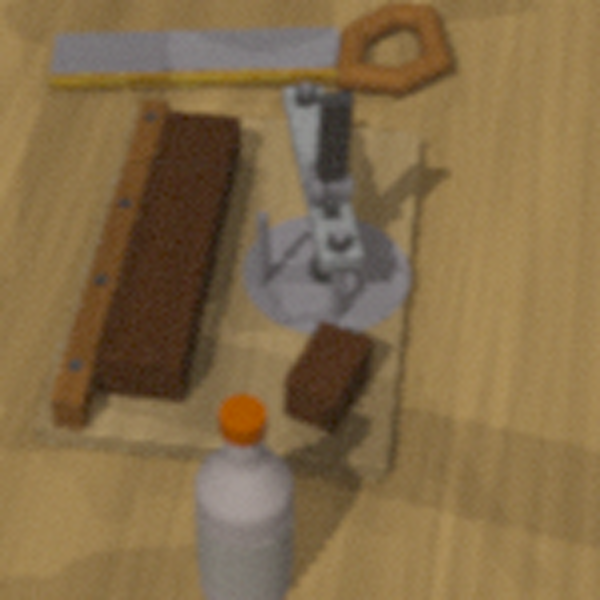

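View pics/scene0top.png

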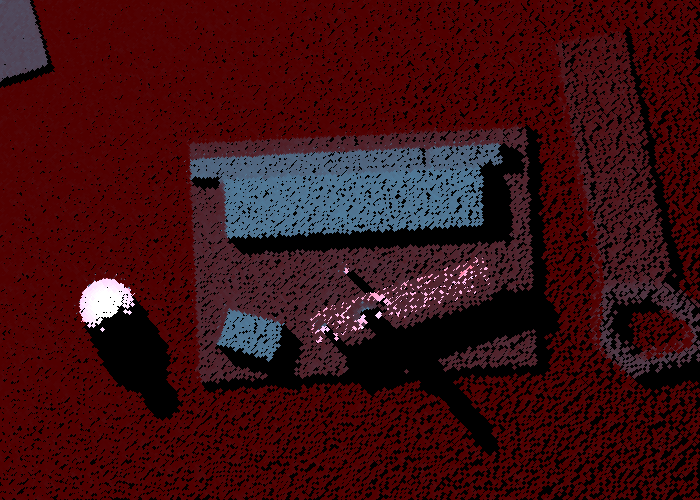

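```bash
python3 - <<'E'
from h import *
S=load('scene0.npz');D=load('side0.npz')
sc=lambda u,v,h:ray(S,200+(u+.5)/4-.5,130+(v+.5)/4-.5,h)
sd=lambda u,v,h:ray(D,250+(u+.5)/4-.5,140+(v+.5)/4-.5,h)
pr=lambda *a:print(*[np.round(x,4) if not isinstance(x,str) else x for x in a])
c=[sc(395,545,.018),sc(65,282,.018),sc(280,106,.018),sc(607,325,.018)]
pr('scene corners',*c)
d=[sd(40,433,.018),sd(387,463,.018),sd(424,138,.018)]
pr('side corners',*d)
for nm,c1,c2,c3 in(('sc',c[0],c[1],c[3]),):
    pr(np.linalg.norm(c1-c2),np.linalg.norm(c1-c3))
    yv=(c1-c2)[:2];pr('y ang-90',np.degrees(np.arctan2(yv[1],yv[0]))-90,'ctr',(c2+c3)/2)
pr('side',np.linalg.norm(d[0]-d[1]),np.linalg.norm(d[1]-d[2]),np.degrees(np.arctan2(*(d[1]-d[2])[[1,0]]))-90,(d[0]+d[2])/2)
# depth-based rect
for z in(S,D):
    P=pts(z);m=(z['d']>0)&(P[...,2]>.011)&(P[...,2]<.07)&(P[...,0]>.44)&(P[...,0]<.75)&(P[...,1]>-.26)&(P[...,1]<.13)
    n,l,st,_=cv2.connectedComponentsWithStats(m.astype(np.uint8));i=1+np.argmax(st[1:,4]);q=P[l==i][:,:2]
    print(cv2.minAreaRect((q*1000).astype(np.float32)))
    m=(z['d']>0)&(P[...,2]>.053)&(P[...,2]<.062)&(P[...,0]>.6)&(P[...,0]<.69)&(P[...,1]>-.26)&(P[...,1]<.09)
    m&=z['a'][...,0]<200
    n,l,st,_=cv2.connectedComponentsWithStats(m.astype(np.uint8));i=1+np.argmax(st[1:,4]);q=P[l==i][:,:2]
    print('blank',cv2.minAreaRect((q*1000).astype(np.float32)),np.median(P[l==i][:,2]))
# strap: scene nose locknut, heel bolt; lever tip
pr('nut top scene',sc(246,132,.106),'side',sd(308,93,.106))
pr('heel bolt',sc(436,203,.1),'side',sd(340,235,.1))
pr('lever tip line h .2',sc(394,92,.198),sd(335,98,.198))
m1=S
for z in(S,D):
    P=pts(z);m=(z['d']>0)&(P[...,2]>.08)&(P[...,2]<.1)&(P[...,0]>.44)&(P[...,0]<.65)&(P[...,1]>-.23)&(P[...,1]<.02)
    q=P[m];print(cv2.minAreaRect((q[:,:2]*1000).astype(np.float32)),np.median(q,0),cv2.fitLine((q[:,:2]*1000).astype(np.float32),cv2.DIST_HUBER,0,.01,.01).T)
    m=(z['d']>0)&(P[...,2]>.125)&(P[...,2]<.23)&(P[...,0]>.44)&(P[...,0]<.65)&(P[...,1]>-.23)&(P[...,1]<.05)
    q=P[m];print(len(q),q[np.argsort(-q[:,2])][::max(1,len(q)//6)])
E
```

```text
scene corners [0.7041 0.1135 0.018 ] [ 0.7229 -0.2213  0.018 ] [ 0.4905 -0.2366  0.018 ] [0.4715 0.1013 0.018 ]
side corners [0.7   0.118 0.018] [0.4682 0.1002 0.018 ] [ 0.4807 -0.231   0.018 ]
0.3353 0.2329
y ang-90 3.2077 ctr [ 0.5972 -0.06    0.018 ]
side 0.2325 0.3315 2.1631 [ 0.5903 -0.0565  0.018 ]
((596.9161987304688, -61.40608215332031), (241.98326110839844, 341.4810791015625), 2.843353748321533)
blank ((652.5838012695312, -51.8294677734375), (69.3227310180664, 261.0632629394531), 2.964578628540039) 0.058842989219132225
((593.4992065429688, -61.792510986328125), (241.57379150390625, 345.4107666015625), 2.4415531158447266)
blank ((646.6839599609375, -51.1207275390625), (64.00773620605469, 262.0279541015625), 2.1729207038879395) 0.058262213010273345
nut top scene [ 0.5731 -0.1687  0.106 ] side [ 0.5671 -0.1629  0.106 ]
heel bolt [ 0.5216 -0.0238  0.1   ] side [ 0.5214 -0.0234  0.1   ]
lever tip line h .2 [ 0.528  -0.0539  0.198 ] [ 0.5322 -0.0489  0.198 ]
((565.6746826171875, -94.12583923339844), (67.6751708984375, 184.42266845703125), 17.971555709838867) [ 0.55398577 -0.10076236  0.09229508] [[ 2.9892328e-01 -9.5427716e-01  5.5545361e+02 -9.6716438e+01]]
125 [[ 0.53827113 -0.0512587   0.20259949]
 [ 0.54023308 -0.04960691  0.19762352]
 [ 0.5302583  -0.04903562  0.18622032]
 [ 0.541772   -0.04958149  0.17509805]
 [ 0.53888308 -0.04962248  0.16043418]
 [ 0.5309626  -0.0546397   0.14572264]
 [ 0.54073753 -0.0537726   0.12904427]]
((561.6390380859375, -92.73017120361328), (65.0901870727539, 184.23573303222656), 17.00482940673828) [ 0.54198902 -0.05781099  0.09175101] [[ 3.3649966e-01 -9.4168359e-01  5.4732477e+02 -8.6746994e+01]]
178 [[ 0.52313386 -0.0512788   0.2012069 ]
 [ 0.54160655 -0.05321662  0.19347485]
 [ 0.52487699 -0.05066413  0.18123477]
 [ 0.52014486 -0.05835117  0.16872677]
 [ 0.53995415 -0.04953122  0.15540071]
 [ 0.52911449 -0.05322287  0.13966409]
 [ 0.52895049 -0.05505767  0.12710201]]
```

```bash
cat >> h.py <<'E'
C=np.array([.595,-.0605]);YAW=np.radians(2.6);jx=np.array([np.cos(YAW),np.sin(YAW)]);jy=np.array([-jx[1],jx[0]])
POST=C-.06*jx
def R(psi):
    c,s=np.cos(psi),np.sin(psi);return np.array([[s,0,c],[-c,0,s],[0,-1,0]])
def spose(th,r=.095,off=.03):
    a=YAW+th;u=np.array([np.cos(a),np.sin(a)]);n=np.array([u[1],-u[0]])
    return POST+r*u+off*n, a+np.pi/2
def inc(p0,R0,p1,R1):
    from scipy.spatial.transform import Rotation as Q
    return np.round(np.r_[R0.T@(np.array(p1)-p0),Q.from_matrix(R0.T@R1).as_rotvec()],4)
E
python3 - <<'E'
from h import *
from station import sense
print(POST)
p,psi=spose(-1.29,off=.055);print(p,np.degrees(psi))
p0=np.array([.212,-.588,.223]);R0=R(np.radians(110.13))
print(sense()['ee_rot'],R0)
print(inc(p0,R0,[*p,.223],R(psi)))
E
```

```text
[ 0.53506177 -0.06322178]
[ 0.51340173 -0.1708361 ] 18.688444428123805
[[ 9.40495114e-01 -7.31098147e-04 -3.39806424e-01]
 [ 3.39807167e-01  1.52032778e-03  9.40493901e-01]
 [-1.70976201e-04 -9.99998577e-01  1.67829324e-03]] [[ 0.93891418  0.         -0.34415136]
 [ 0.34415136  0.          0.93891418]
 [ 0.         -1.          0.        ]]
[0.4266 0.     0.288  0.     1.596  0.    ]
```

move_arm(increments="1 0.4266 0 0.288 0 1.596 0;1 0.4266 0 0.288 0 1.596 0;1 0.4266 0 0.288 0 1.596 0;1 0.4266 0 0.288 0 1.596 0;1 0.4266 0 0.288 0 1.596 0;1 0.4266 0 0.288 0 1.596 0;1 0.4266 0 0.288 0 1.596 0;1 0.4266 0 0.288 0 1.596 0")

```text
time_s: 0.95
tcp_pos: [0.4275, -0.2937, 0.2225]
ee_rot: [[0.735, -0.0, 0.678], [-0.678, 0.0, 0.735], [-0.0, -1.0, 0.0]]
wrist_force: [0.3, -0.5, -0.1]
gripper_width: 0.356
```

```bash
cat >> h.py <<'E'
def go(p1,psi):
    from station import sense
    s=sense();print(np.round(s['tcp_pos'],4),np.round(s['wrist_force'],2),inc(np.array(s['tcp_pos']),np.array(s['ee_rot']),p1,R(psi)))
E
python3 - <<'E'
from h import *
p,psi=spose(-1.29,off=.055);go([*p,.223],psi)
E
```

```text
[ 0.4275 -0.2937  0.2225] [ 0.34 -0.5  -0.07] [-2.020e-02 -5.000e-04  1.486e-01  0.000e+00  4.995e-01 -1.000e-04]
```

move_arm(increments="1 -0.02 0 0.1485 0 0.5 0;1 -0.02 0 0.1485 0 0.5 0;1 -0.02 0 0.1485 0 0.5 0;1 -0.02 0 0.1485 0 0.5 0;1 -0.02 0 0.1485 0 0.5 0;1 -0.02 0 0.1485 0 0.5 0")

```text
time_s: 1.55
tcp_pos: [0.5119, -0.1721, 0.2222]
ee_rot: [[0.327, -0.001, 0.945], [-0.945, 0.0, 0.327], [-0.0, -1.0, -0.001]]
wrist_force: [-0.5, 0.4, 0.1]
gripper_width: 0.006
```

```bash
cat > look.py <<'E'
import sys
from station import sense,capture,camera_params
from h import *
n,t=sys.argv[1:3];p=camera_params(n);a,d=capture(n)
np.savez(f'{n}{t}.npz',a=a,d=d,**{k:np.array(v) for k,v in p.items()})
c=a[...,::-1]
if n=='scene': c=cv2.resize(c[100:280,180:400],None,fx=3.3,fy=3.3,interpolation=cv2.INTER_CUBIC)
if n=='side': c=cv2.resize(c[110:290,230:410],None,fx=3.3,fy=3.3,interpolation=cv2.INTER_CUBIC)
cv2.imwrite(f'pics/{n}{t}.png',c)
s=sense();print(s['time_s'],np.round(s['tcp_pos'],4),np.round(s['wrist_force'],2))
E
python3 look.py wrist 1
python3 - <<'E'
from h import *
p,psi=spose(-1.29,off=.055);go([*p,.079],psi)
E
```

```text
1.6 [ 0.5117 -0.1727  0.2224] [-0.46  0.    0.05]
[ 0.5117 -0.1727  0.2224] [-0.46  0.    0.05] [-0.0011  0.1434  0.0023  0.0008  0.0058 -0.0003]
```

View pics/wrist1.png

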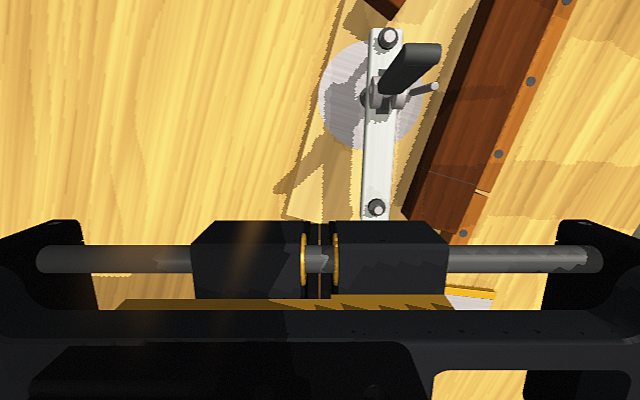

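The wrist view shows the strap from (388,38) at the heel to the nut at (377,208), the pin top at (435,87), and the closed fingers to the left of the strap. I'll check these against my estimates.

```bash
python3 - <<'E'
from h import *
z=load('wrist1.npz')
n=ray(z,377,206,.106);s1=ray(z,362,215,.092);s2=ray(z,392,215,.092);e1=ray(z,370,30,.092);e2=ray(z,404,30,.092)
print('nut',n,'nose',(s1+s2)/2,'heel',(e1+e2)/2,'width',np.linalg.norm(s1-s2))
d=((s1+s2)/2-(e1+e2)/2)[:2];print(np.linalg.norm(d),np.degrees(np.arctan2(d[1],d[0])))
u=d/np.linalg.norm(d);print('post',n[:2]-.112*u,((s1+s2)/2)[:2]-.13*u)
print('pin',ray(z,435,87,.09),C-.015*jx+.019*jy)
E
```

```text
nut [ 0.57098584 -0.16779512  0.106     ] nose [ 0.5787285  -0.17992113  0.092     ] heel [ 0.52199385 -0.01489519  0.092     ] width 0.03138714102355771
0.17450610713518097 -71.02742626446606
post [ 0.5345729 -0.0618796] [ 0.53646348 -0.05698347]
pin [ 0.58360744 -0.04440029  0.09      ] [ 0.57915354 -0.0422    ]
```

move_arm(increments="1 0 0.05 0.002 0 0 0;1 0 0.1 0.002 0 0 0;1 0 0.144 0.002 0 0 0;1 0 0.144 0.002 0 0 0;1 0 0.144 0.002 0 0 0")

```text
time_s: 2.1
tcp_pos: [0.5142, -0.1727, 0.0793]
ee_rot: [[0.325, -0.0, 0.946], [-0.946, -0.001, 0.325], [0.001, -1.0, -0.001]]
wrist_force: [-0.3, -0.4, 1.5]
gripper_width: 0.007
```

```bash
python3 look.py side 2; python3 look.py wrist 2;python3 - <<'E'
from h import *
from station import sense
s=sense();p0=np.array(s['tcp_pos']);R0=np.array(s['ee_rot'])
for off,t in((.03,-1.29),(.027,-1.25),(.027,-1.17),(.027,-1.09),(.027,-1.01),(.027,-.93),(.027,-.85),(.027,-.77)):
    p,psi=spose(t,off=off);print(t,p,inc(p0,R0,[*p,.079],R(psi)))
E
```

```text
2.15 [ 0.5155 -0.1726  0.0807] [0.28 0.49 0.92]
2.2 [ 0.516  -0.1724  0.0814] [ 0.65 -0.19  1.48]
-1.29 [ 0.5370836  -0.16282556] [-0.0022  0.0025  0.023  -0.0046  0.0052  0.0025]
-1.25 [ 0.54386619 -0.16159089] [-0.0012  0.0025  0.0298 -0.0045 -0.0348  0.0026]
-1.17 [ 0.55169916 -0.16057268] [ 0.0004  0.0025  0.0376 -0.0044 -0.1148  0.0028]
-1.09 [ 0.55942572 -0.15893175] [ 0.0014  0.0026  0.0454 -0.0043 -0.1948  0.003 ]
-1.01 [ 0.56699643 -0.1566786 ] [ 0.0017  0.0026  0.0533 -0.0042 -0.2748  0.0031]
-0.93 [ 0.57436287 -0.15382765] [ 0.0014  0.0026  0.0612 -0.0041 -0.3548  0.0033]
-0.85 [ 0.58147791 -0.15039713] [ 0.0005  0.0027  0.069  -0.004  -0.4348  0.0035]
-0.77 [ 0.58829605 -0.14640898] [-0.0011  0.0027  0.0768 -0.0038 -0.5148  0.0037]
```

View pics/side2.png

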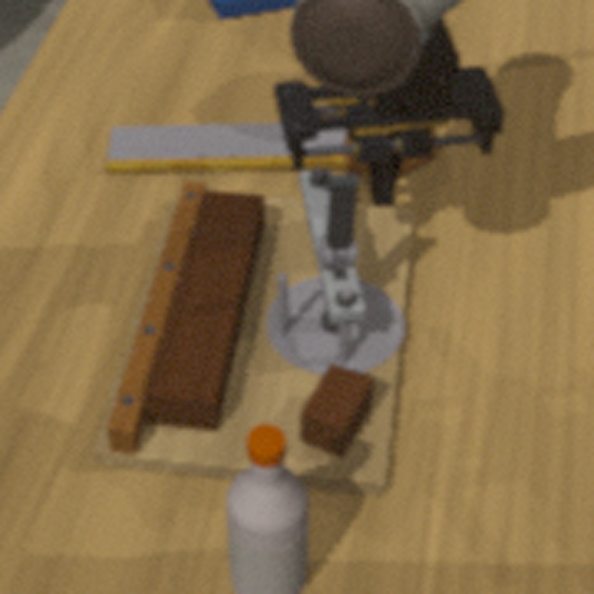

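View pics/wrist2.png

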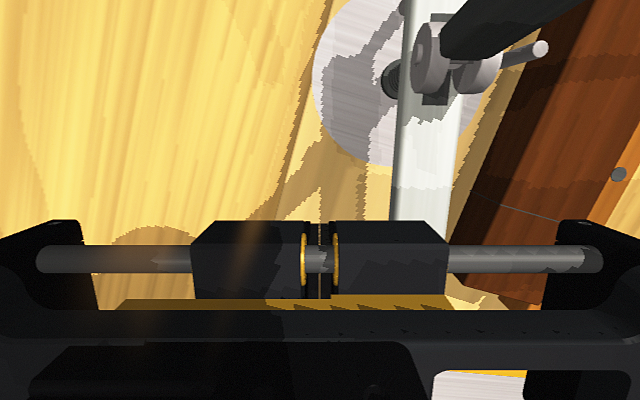

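The side and wrist views show the fingers just beside the strap, free of everything, and the lever is clear. Now I'll push along the arc at r = 110 mm.

```bash
python3 - <<'E'
from h import *
from station import sense
s=sense();p0=np.array(s['tcp_pos']);R0=R(np.radians(18.95))
for off,t in((.045,-1.29),(.033,-1.29),(.03,-1.22),(.03,-1.14),(.03,-1.06),(.03,-.98),(.03,-.9),(.03,-.82)):
    p,psi=spose(t,r=.11,off=off);print(t,p,inc(p0,R0,[*p,.08],R(psi)))
E
```

```text
-1.29 [ 0.52768081 -0.18184101] [0.0127 0.0014 0.008  0.     0.0046 0.    ]
-1.29 [ 0.53904811 -0.17799594] [0.0128 0.0014 0.02   0.     0.0046 0.    ]
-1.22 [ 0.54983361 -0.17627837] [ 0.0146  0.0014  0.0307  0.     -0.0654  0.    ]
-1.14 [ 0.55882125 -0.17473629] [ 0.0161  0.0014  0.0397  0.     -0.1454  0.    ]
-1.06 [ 0.56765691 -0.17248091] [ 0.0168  0.0014  0.0488  0.     -0.2254  0.    ]
-0.98 [ 0.57628407 -0.16952663] [ 0.0169  0.0014  0.0579  0.     -0.3054  0.    ]
-0.9 [ 0.58464754 -0.16589237] [ 0.0161  0.0014  0.067   0.     -0.3854  0.    ]
-0.82 [ 0.59269384 -0.16160137] [ 0.0147  0.0014  0.076   0.     -0.4654  0.    ]
```

move_arm(increments="1 0.0127 0.001 0.008 0 0 0;1 0.0128 0.001 0.02 0 0 0;1 0.0146 0.001 0.0307 0 -0.065 0;1 0.0161 0.001 0.0397 0 -0.145 0;1 0.0168 0.001 0.0488 0 -0.225 0;1 0.0169 0.001 0.0579 0 -0.305 0;1 0.0161 0.001 0.067 0 -0.385 0;1 0.0147 0.001 0.076 0 -0.465 0")

```text
time_s: 3.0
tcp_pos: [0.5923, -0.1609, 0.0797]
ee_rot: [[0.717, 0.003, 0.697], [-0.697, -0.001, 0.717], [0.003, -1.0, 0.002]]
wrist_force: [-0.3, -1.1, -0.3]
gripper_width: 0.002
```

```bash
python3 look.py scene 3; python3 look.py wrist 3;python3 - <<'E'
from h import *
from station import sense
s=sense();p0=np.array(s['tcp_pos']);R0=np.array(s['ee_rot'])
for off,t in((.03,-.74),(.03,-.66),(.03,-.58),(.03,-.5),(.03,-.42),(.03,-.34),(.03,-.26),(.03,-.19),(.03,-.1),(.03,0)):
    p,psi=spose(t,r=.11,off=off);print(t,p,inc(p0,R0,[*p,.08],R(psi)))
E
```

```text
3.05 [ 0.5936 -0.1602  0.0797] [ 0.65 -0.45 -0.01]
3.1 [ 0.5928 -0.1602  0.0794] [-0.58  0.86 -0.45]
-0.74 [ 0.60037149 -0.15668107] [ 0.003  -0.0006  0.0078 -0.0023 -0.0791  0.003 ]
-0.66 [ 0.60763139 -0.15116295] [ 0.0043 -0.0006  0.0168 -0.0022 -0.1591  0.0031]
-0.58 [ 0.61442708 -0.14508231] [ 0.0049 -0.0006  0.0259 -0.0021 -0.2391  0.0032]
-0.5 [ 0.6207151  -0.13847805] [ 0.0048 -0.0005  0.0351 -0.0019 -0.3191  0.0032]
-0.42 [ 0.62645524 -0.13139239] [ 0.0039 -0.0005  0.0441 -0.0018 -0.3991  0.0033]
-0.34 [ 0.63161077 -0.12387068] [ 0.0024 -0.0005  0.0531 -0.0017 -0.4791  0.0034]
-0.26 [ 0.63614872 -0.11596102] [ 1.000e-04 -5.000e-04  6.190e-02 -1.600e-03 -5.591e-01  3.500e-03]
-0.19 [ 0.63958989 -0.10876156] [-2.500e-03 -5.000e-04  6.950e-02 -1.400e-03 -6.291e-01  3.600e-03]
-0.1 [ 0.64325989 -0.09918241] [-6.500e-03 -5.000e-04  7.890e-02 -1.300e-03 -7.191e-01  3.600e-03]
0 [ 0.64630942 -0.08820097] [-1.200e-02 -5.000e-04  8.890e-02 -1.100e-03 -8.191e-01  3.700e-03]
```

View pics/scene3.png

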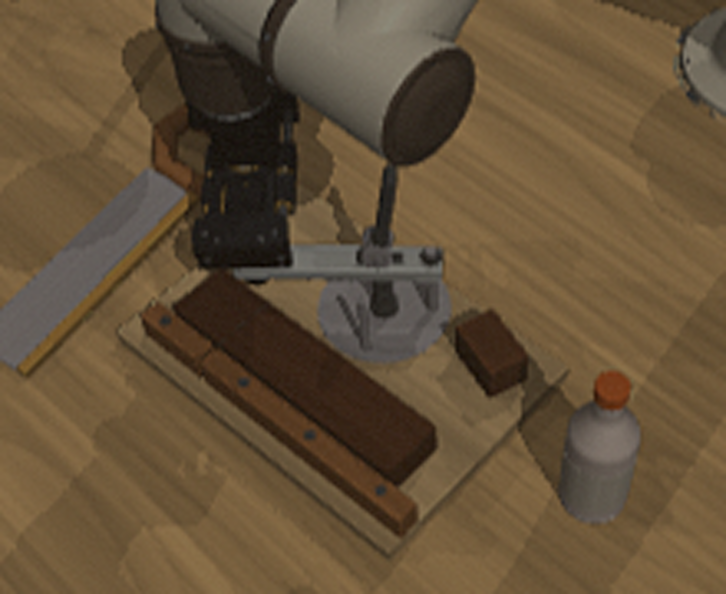

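View pics/wrist3.png

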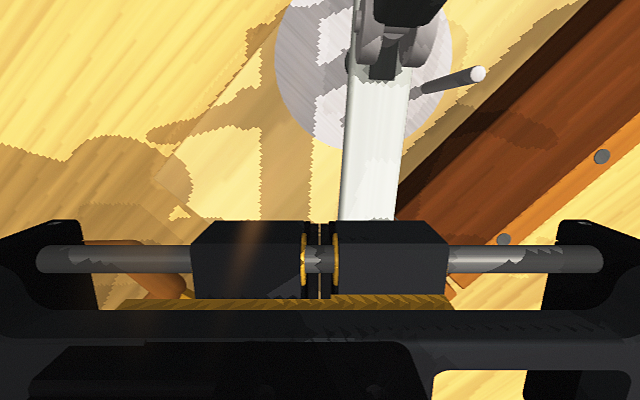

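The strap has followed to about -0.8, the blank has not shifted, and the lever is upright at (385,215). I'll check the arm's height above the lever before going on.

```bash
python3 - <<'E'
from h import *
z=load('scene3.npz');P=pts(z)
for r_ in(.06,.1,.14):
    m=(z['d']>0)&(np.hypot(P[...,0]-POST[0],P[...,1]-POST[1])<r_)&(P[...,2]>.13)
    print(r_,m.sum(),np.histogram(P[m][:,2],np.arange(.13,.7,.03)))
E
```

```text
0.06 633 (array([ 35,  33,  33,   0,   0,   0,   0,   0,   0, 182,  77, 155, 118,
         0,   0,   0,   0,   0]), array([0.13, 0.16, 0.19, 0.22, 0.25, 0.28, 0.31, 0.34, 0.37, 0.4 , 0.43,
       0.46, 0.49, 0.52, 0.55, 0.58, 0.61, 0.64, 0.67]))
0.1 5061 (array([  55,  213,  198,   33,  103,  101,   59,   15,  160, 1197, 1135,
        679,  588,  425,  100,    0,    0,    0]), array([0.13, 0.16, 0.19, 0.22, 0.25, 0.28, 0.31, 0.34, 0.37, 0.4 , 0.43,
       0.46, 0.49, 0.52, 0.55, 0.58, 0.61, 0.64, 0.67]))
0.14 10049 (array([  97,  481,  524,   64,  209,  242,  181,  200,  661, 2317, 1716,
        912,  933,  838,  652,   22,    0,    0]), array([0.13, 0.16, 0.19, 0.22, 0.25, 0.28, 0.31, 0.34, 0.37, 0.4 , 0.43,
       0.46, 0.49, 0.52, 0.55, 0.58, 0.61, 0.64, 0.67]))
```

The arm is at least 0.4 m above the bench there, which is clear of the lever.

move_arm(increments="1 0.003 -0.001 0.0078 0 -0.079 0;1 0.0043 -0.001 0.0168 0 -0.159 0;1 0.0049 -0.001 0.0259 0 -0.239 0;1 0.0048 -0.001 0.0351 0 -0.319 0;1 0.0039 -0.001 0.0441 0 -0.399 0;1 0.0024 -0.001 0.0531 0 -0.479 0;1 0 -0.001 0.062 0 -0.559 0;1 -0.0025 -0.001 0.0695 0 -0.629 0")

```text
time_s: 3.9
tcp_pos: [0.6384, -0.1092, 0.0799]
ee_rot: [[0.99, 0.002, 0.144], [-0.144, -0.0, 0.99], [0.002, -1.0, 0.0]]
wrist_force: [1.4, -2.4, -1.5]
gripper_width: 0.007
```

```bash
python3 look.py scene 4;python3 look.py wrist 4;python3 - <<'E'
from h import *
from station import sense
s=sense();p0=np.array(s['tcp_pos']);R0=np.array(s['ee_rot'])
for off,t in((.03,-.13),(.03,-.08),(.03,-.04),(.03,0),(.03,0.03),(.03,.06)):
    p,psi=spose(t,r=.11,off=off);print(t,p,inc(p0,R0,[*p,.08],R(psi)))
E
```

```text
3.95 [ 0.6389 -0.1082  0.0798] [ 0.56 -0.79 -0.54]
4.0 [ 0.6384 -0.1086  0.0797] [0.35 0.42 0.12]
-0.13 [ 0.64213254 -0.10241168] [ 0.0028 -0.0003  0.0066 -0.0005 -0.0616  0.002 ]
-0.08 [ 0.64395741 -0.0970114 ] [ 0.0039 -0.0003  0.0122 -0.0004 -0.1116  0.002 ]
-0.04 [ 0.64522153 -0.09262971] [ 0.0045 -0.0003  0.0168 -0.0004 -0.1516  0.0021]
0 [ 0.64630942 -0.08820097] [ 0.0049 -0.0003  0.0213 -0.0003 -0.1916  0.0021]
0.03 [ 0.64700862 -0.0848528 ] [ 0.0051 -0.0003  0.0247 -0.0003 -0.2216  0.0021]
0.06 [ 0.64760708 -0.08148516] [ 0.0052 -0.0003  0.0281 -0.0003 -0.2516  0.0021]
```

View pics/wrist4.png

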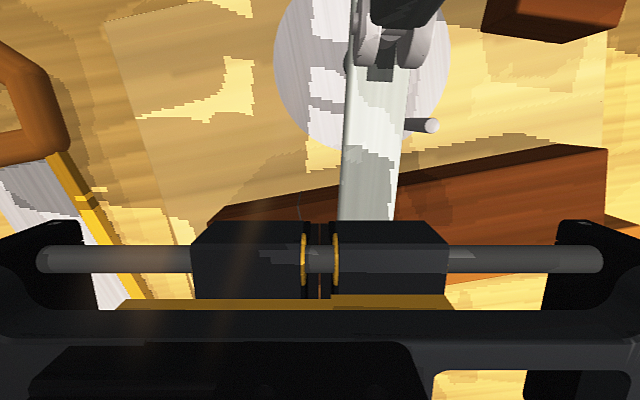

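View pics/scene4.png

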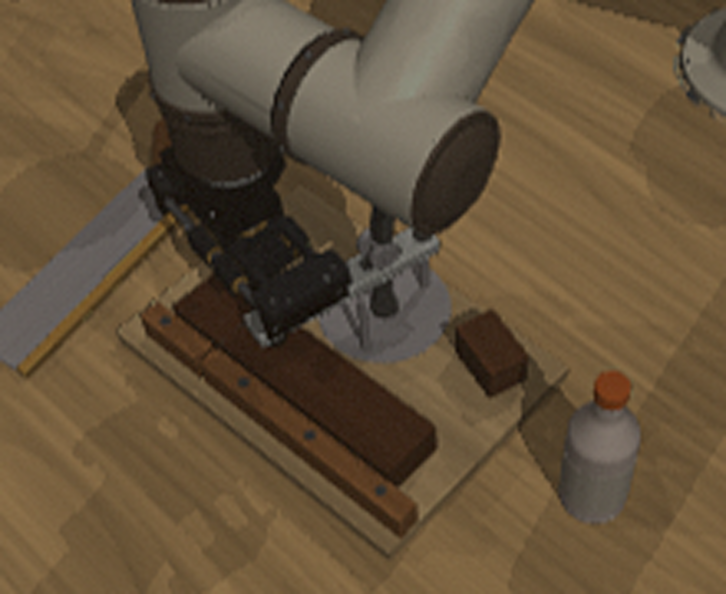

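In the wrist view the strap's edge at x≈404 is a few mm from the pin at (432,125). Slow final approach next.

move_arm(increments="1 0.0028 -0.001 0.0066 0 -0.06 0;1 0.0039 -0.001 0.0122 0 -0.11 0;1 0.0045 -0.001 0.0168 0 -0.15 0;1 0.0048 -0.001 0.019 0 -0.19 0;1 0.0049 -0.001 0.0213 0 -0.19 0;1 0.0049 -0.001 0.0213 0 -0.19 0")

```text
time_s: 4.6
tcp_pos: [0.6454, -0.089, 0.0801]
ee_rot: [[0.999, 0.0, -0.042], [0.042, 0.0, 0.999], [0.0, -1.0, 0.0]]
wrist_force: [-1.3, -0.4, 0.1]
gripper_width: 0.005
```

```bash
python3 look.py wrist 5
```

```text
4.65 [ 0.6454 -0.089   0.08  ] [-1.09 -0.09  0.14]
```

View pics/wrist5.png

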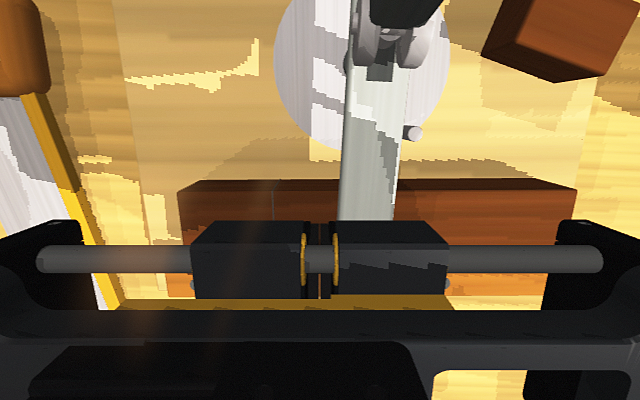

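The pin at (412,133) is nearly touching the strap's edge at x≈402. Pushing on in 1–2 mm steps and watching the force.

move_arm(increments="1 0 0 0.001 0 0 0;1 0 0 0.002 0 0 0;1 0 0 0.002 0 0 0")

```text
time_s: 4.95
tcp_pos: [0.6457, -0.087, 0.0799]
ee_rot: [[0.999, 0.001, -0.044], [0.044, -0.0, 0.999], [0.001, -1.0, -0.0]]
wrist_force: [-0.2, -1.7, 0.9]
gripper_width: 0.009
```

move_arm(increments="1 0 0 0.001 0 0 0;1 0 0 0.0015 0 0 0;1 0 0 0.0015 0 0 0")

```text
time_s: 5.25
tcp_pos: [0.6457, -0.0854, 0.0797]
ee_rot: [[0.999, 0.001, -0.044], [0.044, 0.0, 0.999], [0.001, -1.0, -0.0]]
wrist_force: [1.4, -1.8, 1.4]
gripper_width: 0.007
```

move_arm(increments="1 0 0 0.001 0 0 0;1 0 0 0.0015 0 0 0;1 0 0 0.0015 0 0 0")

```text
time_s: 5.55
tcp_pos: [0.6454, -0.0839, 0.0795]
ee_rot: [[0.999, 0.0, -0.044], [0.044, 0.0, 0.999], [0.0, -1.0, 0.0]]
wrist_force: [0.9, -1.2, 0.5]
gripper_width: 0.005
```

move_arm(increments="1 0 0 0.001 0 0 0;1 0 0 0.0015 0 0 0;1 0 0 0.0015 0 0 0")

```text
time_s: 5.85
tcp_pos: [0.6453, -0.0829, 0.0796]
ee_rot: [[0.999, 0.0, -0.045], [0.045, -0.001, 0.999], [0.0, -1.0, -0.001]]
wrist_force: [1.8, -4.0, 0.4]
gripper_width: 0.006
```

```bash
python3 look.py wrist 6
```

```text
5.9 [ 0.6453 -0.0829  0.0796] [ 2.28 -3.55 -0.22]
```

View pics/wrist6.png

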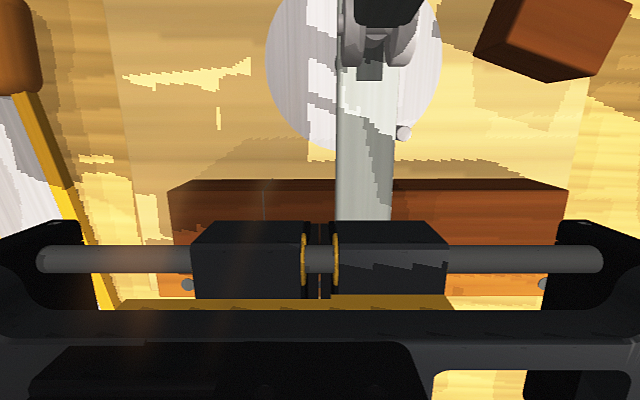

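Force has risen to about 4 N and the pin at (404,133) touches the strap edge. A bit more push to confirm it's hard against.

move_arm(increments="1 0 0 0.001 0 0 0;1 0 0 0.0015 0 0 0;1 0 0 0.0015 0 0 0")

```text
time_s: 6.2
tcp_pos: [0.6453, -0.0827, 0.0797]
ee_rot: [[0.999, 0.0, -0.044], [0.044, -0.002, 0.999], [-0.0, -1.0, -0.002]]
wrist_force: [3.1, -7.6, -0.8]
gripper_width: 0.006
```

move_arm(increments="1 0 0 0.001 0 0 0;1 0 0 0.0015 0 0 0;1 0 0 0.0015 0 0 0")

```text
time_s: 6.5
tcp_pos: [0.6453, -0.0824, 0.0797]
ee_rot: [[0.999, -0.0, -0.044], [0.044, -0.004, 0.999], [-0.0, -1.0, -0.004]]
wrist_force: [4.2, -11.4, -1.3]
gripper_width: 0.003
```

The force rises to 11 N with no motion, so the strap is hard against its stop. Backing off and up.

move_arm(increments="1 0 0 -0.01 0 0 0;1 0 0 -0.035 0 0 0;1 0 -0.05 -0.035 0 0 0;1 0 -0.1 -0.035 0 0 0;1 -0.03 -0.15 -0.035 0 0 0;1 -0.08 -0.175 -0.035 0 0 0;1 -0.13 -0.175 -0.035 0 0 0;1 -0.13 -0.175 -0.035 0 0 0")

```text
time_s: 7.3
tcp_pos: [0.5122, -0.1197, 0.2561]
ee_rot: [[0.999, -0.0, -0.044], [0.044, 0.002, 0.999], [0.0, -1.0, 0.002]]
wrist_force: [0.3, -0.3, -0.0]
gripper_width: 0.009
```

```bash
python3 look.py wrist 7;python3 look.py side 7;python3 look.py scene 7
```

```text
7.35 [ 0.5126 -0.1198  0.256 ] [-1.29  0.04 -0.9 ]
7.4 [ 0.5149 -0.1198  0.2555] [-0.15  1.05  1.13]
7.45 [ 0.5164 -0.1198  0.255 ] [ 0.82  0.27 -0.23]
```

View pics/wrist7.png

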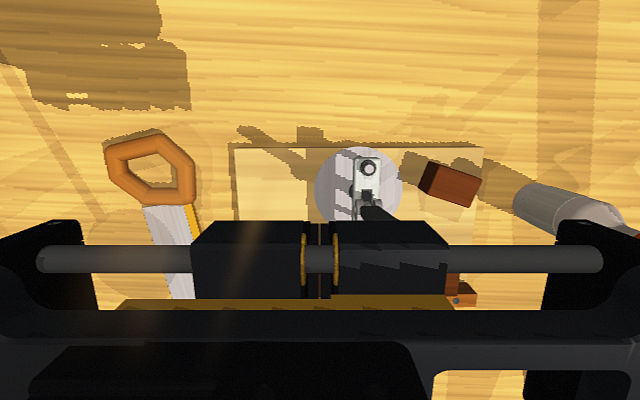

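View pics/side7.png

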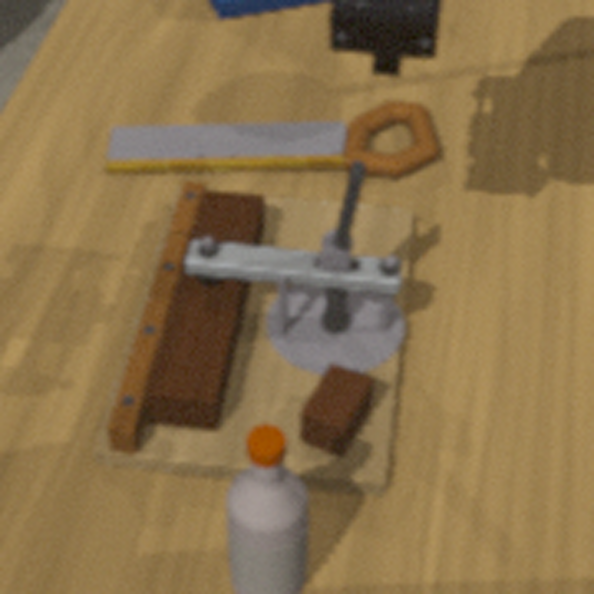

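View pics/scene7.png

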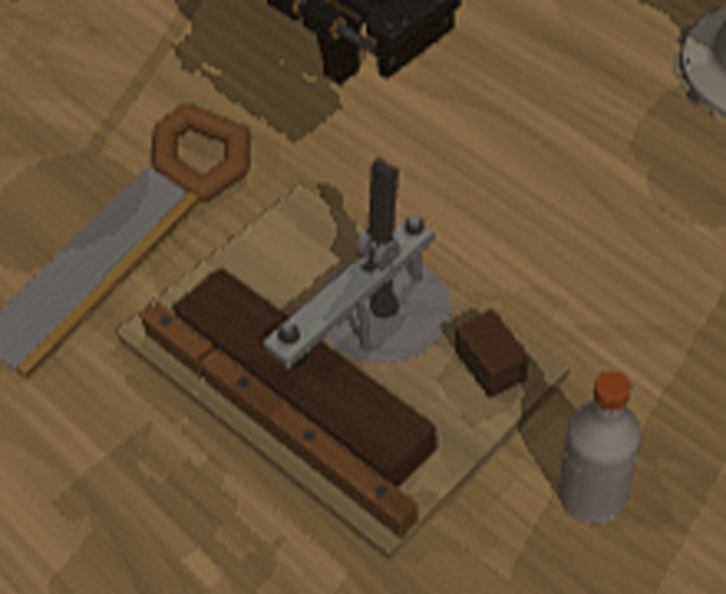

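The strap now lies square across the blank against the pin: nut at (288,335) and heel bolt at (415,225) in the scene crop. The lever is still up, and nothing else has moved. Measuring the strap angle and lever position.

```bash
python3 - <<'E'
from h import *
S=load('scene7.npz');D=load('side7.npz')
sc=lambda u,v,h:ray(S,180+(u+.5)/3.3-.5,100+(v+.5)/3.3-.5,h)
sd=lambda u,v,h:ray(D,230+(u+.5)/3.3-.5,110+(v+.5)/3.3-.5,h)
for nm,a,b in(('sc',sc(288,327,.106),sc(415,219,.1)),('sd',sd(208,241,.106),sd(390,262,.1))):
    d=(a-b)[:2];print(nm,a,b,np.linalg.norm(d),np.degrees(np.arctan2(d[1],d[0])))
for h in(.19,.195,.2,.205):print(h,sc(385,165,h),sd(357,170,h))
for z in(S,D):
    P=pts(z);m=(z['d']>0)&(P[...,2]>.075)&(P[...,2]<.1)&(P[...,0]>.44)&(P[...,0]<.75)&(P[...,1]>-.13)&(P[...,1]<.02)
    q=(P[m][:,:2]*1000).astype(np.float32);print(cv2.minAreaRect(q),cv2.fitLine(q,cv2.DIST_HUBER,0,.01,.01).T)
    m=(z['d']>0)&(P[...,2]>.125)&(P[...,2]<.22)&(abs(P[...,0]-.53)<.06)&(abs(P[...,1]+.06)<.05)
    q=P[m];print(len(q),q[:,2].max())
    for h in np.arange(.13,.2,.015):
        k=q[abs(q[:,2]-h)<.008];print(h,len(k),np.median(k,0),k.min(0),k.max(0))
E
```

```text
sc [ 0.64942136 -0.05820528  0.106     ] [ 0.48933822 -0.06848754  0.1       ] 0.1604130200760443 3.6751048642275697
sd [ 0.64657454 -0.05771192  0.106     ] [ 0.49060259 -0.06720106  0.1       ] 0.156260338148595 3.4815142271000283
0.19 [ 0.5186294  -0.07082238  0.19      ] [ 0.52365276 -0.07305325  0.19      ]
0.195 [ 0.52180886 -0.06726292  0.195     ] [ 0.52296074 -0.06685086  0.195     ]
0.2 [ 0.52498831 -0.06370347  0.2       ] [ 0.52226871 -0.06064847  0.2       ]
0.205 [ 0.52816776 -0.06014401  0.205     ] [ 0.52157669 -0.05444608  0.205     ]
((576.291259765625, -58.838470458984375), (182.06903076171875, 38.183876037597656), 2.5144238471984863) [[ 9.9989283e-01  1.4639901e-02  5.8353931e+02 -5.5861752e+01]]
181 0.20109851328690342
0.13 23 [ 0.53915392 -0.05902131  0.13186585] [ 0.53183933 -0.07099802  0.12510563] [ 0.54089446 -0.05279213  0.13720625]
0.14500000000000002 35 [ 0.53632366 -0.05720058  0.14438548] [ 0.52620291 -0.07262277  0.13717765] [ 0.5400055  -0.05332926  0.15210245]
0.16000000000000003 34 [ 0.53459784 -0.06119789  0.15999922] [ 0.52609415 -0.07369473  0.15
[... 476 characters left out ...]
2e+01]]
120 0.2008719368725137
0.13 17 [ 0.53164091 -0.05469811  0.13196717] [ 0.52406344 -0.07134965  0.12505738] [ 0.53715311 -0.0522418   0.13731028]
0.14500000000000002 20 [ 0.52797169 -0.0546633   0.14591624] [ 0.52184191 -0.06968795  0.13731028] [ 0.53542633 -0.05218348  0.1523531 ]
0.16000000000000003 23 [ 0.5269002  -0.05452056  0.16207887] [ 0.51967619 -0.06444028  0.1523531 ] [ 0.53294338 -0.05071438  0.1679093 ]
0.17500000000000004 26 [ 0.52386018 -0.05482205  0.17513844] [ 0.51750492 -0.0629762   0.16714555] [ 0.53041108 -0.05071438  0.18291389]
0.19000000000000006 33 [ 0.522743   -0.05498496  0.19422952] [ 0.51556772 -0.07530036  0.18232575] [ 0.52844703 -0.05182969  0.19762342]
```

The strap is at its stop (measured yaw 3.5°, jig about 2.6–3°) and the lever tip is near (0.524, -0.063, 0.199). Going behind the lever now.

move_arm(increments="1 -0.0475 0 0.057 0 0 0;1 -0.0475 0 0.057 0 0 0;1 -0.0475 0 0.057 0 0 0;1 -0.0475 0.04 0.057 0 0 0;1 -0.0475 0.08 0.057 0 0 0;1 -0.0475 0.08 0.057 0 0 0;1 -0.0475 0.08 0.057 0 0 0")

```text
time_s: 8.15
tcp_pos: [0.4681, -0.0656, 0.1745]
ee_rot: [[0.999, -0.002, -0.045], [0.045, -0.001, 0.999], [-0.002, -1.0, -0.001]]
wrist_force: [0.3, 0.8, -0.1]
gripper_width: 0.01
```

```bash
python3 look.py wrist 8;python3 look.py side 8;python3 - <<'E'
from h import *
from station import sense
s=sense();p0=np.array(s['tcp_pos']);R0=np.array(s['ee_rot']);px=np.array([.536,-.064])
for f in(-10,-5,0,10,20,30,40,50,60,70,75,80,85):
    t=np.radians(f);X=.07*np.sin(t)-.006*np.cos(t)-.0095;Z=.106+.07*np.cos(t)+.006*np.sin(t)
    p=px+X*jx;print(f,np.round([*p,Z],4),inc(p0,R0,[*p,Z],R0)[:3])
E
```

```text
8.2 [ 0.4688 -0.0655  0.1757] [0.55 0.11 1.12]
8.25 [ 0.469  -0.0654  0.1763] [ 0.73 -0.15  0.93]
-10 [ 0.5085 -0.0653  0.1739] [ 0.0395  0.0025 -0.0017]
-5 [ 0.5144 -0.065   0.1752] [ 0.0454  0.0012 -0.0017]
0 [ 0.5205 -0.0647  0.176 ] [ 0.0515  0.0004 -0.0016]
10 [ 0.5327 -0.0641  0.176 ] [ 0.0638  0.0005 -0.0016]
20 [ 0.5448 -0.0636  0.1738] [ 0.0758  0.0027 -0.0016]
30 [ 0.5563 -0.0631  0.1696] [ 0.0873  0.0069 -0.0016]
40 [ 0.5669 -0.0626  0.1635] [ 0.0979  0.0131 -0.0016]
50 [ 0.5762 -0.0622  0.1556] [ 0.1072  0.021  -0.0016]
60 [ 0.5841 -0.0618  0.1462] [ 0.115   0.0304 -0.0016]
70 [ 0.5902 -0.0615  0.1356] [ 0.1211  0.0411 -0.0016]
75 [ 0.5925 -0.0614  0.1299] [ 0.1234  0.0468 -0.0016]
80 [ 0.5943 -0.0614  0.1241] [ 0.1253  0.0526 -0.0016]
85 [ 0.5956 -0.0613  0.1181] [ 0.1265  0.0586 -0.0016]
```

View pics/wrist8.png

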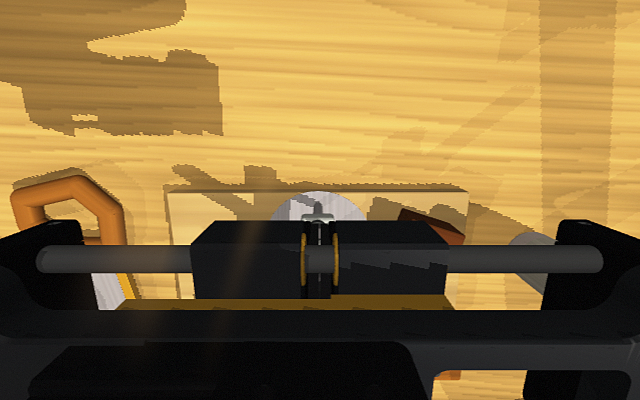

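View pics/side8.png

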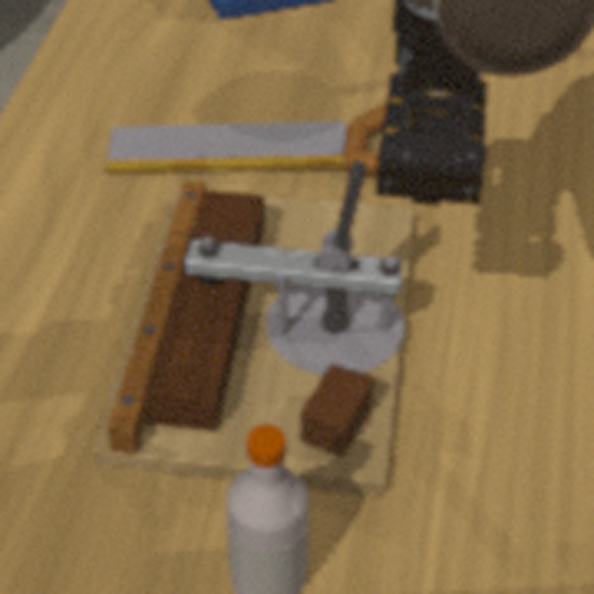

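The fingers are lined up behind the lever: heel bolt at (318,210) in the wrist view, centred on the fingers. Pushing along the arc.

move_arm(increments="1 0.02 0 0 0 0 0;1 0.038 0 0 0 0 0;1 0.047 0 0 0 0 0;1 0.055 0 0 0 0 0;1 0.064 0 0 0 0 0;1 0.07 0.001 0 0 0 0;1 0.076 0.002 0 0 0 0;1 0.082 0.004 0 0 0 0")

```text
time_s: 9.05
tcp_pos: [0.5496, -0.0618, 0.1711]
ee_rot: [[0.999, 0.002, -0.045], [0.045, -0.0, 0.999], [0.002, -1.0, -0.0]]
wrist_force: [-2.0, 0.2, 5.2]
gripper_width: 0.007
```

```bash
python3 look.py scene 9;python3 look.py side 9
```

```text
9.1 [ 0.5505 -0.0617  0.1706] [-1.17 -0.34  3.46]
9.15 [ 0.5499 -0.0617  0.1704] [-0.12  0.01  0.22]
```

View pics/scene9.png

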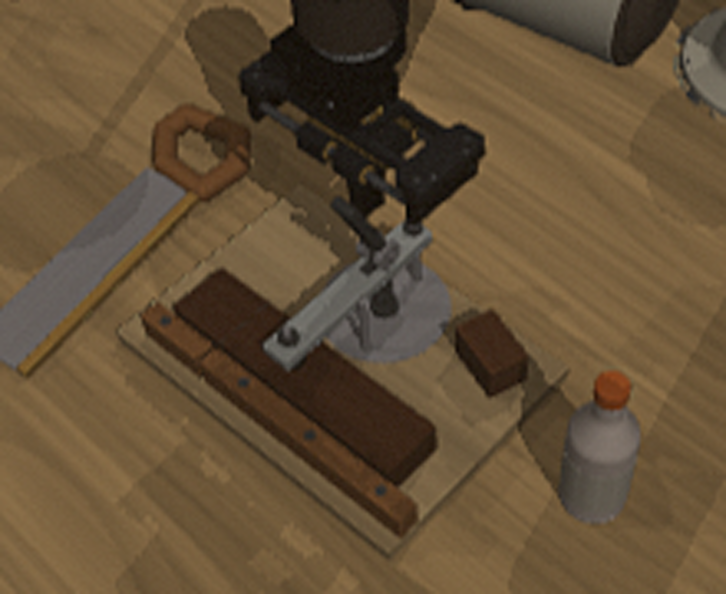

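View pics/side9.png

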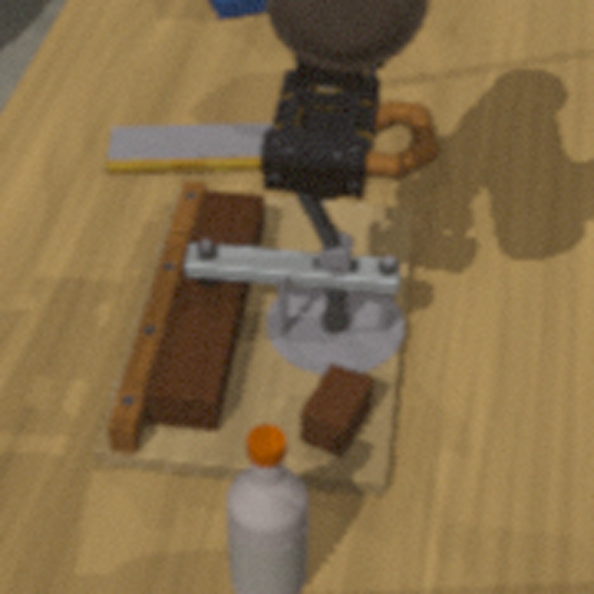

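The lever has tipped about 30° with the finger, and the strap is still at the pin. Continuing, stopping short of the end.

move_arm(increments="1 0.008 0.0025 0 0 0 0;1 0.017 0.007 0 0 0 0;1 0.022 0.011 0 0 0 0;1 0.026 0.015 0 0 0 0;1 0.0305 0.0195 0 0 0 0;1 0.034 0.024 0 0 0 0;1 0.0375 0.0295 0 0 0 0;1 0.04 0.035 0 0 0 0")

```text
time_s: 9.95
tcp_pos: [0.589, -0.0599, 0.1353]
ee_rot: [[0.999, 0.0, -0.044], [0.044, 0.0, 0.999], [0.0, -1.0, 0.0]]
wrist_force: [-5.2, 0.5, 4.4]
gripper_width: 0.007
```

```bash
python3 look.py scene 10
```

```text
10.0 [ 0.5892 -0.0599  0.1344] [-2.12  0.06  2.92]
```

View pics/scene10.png

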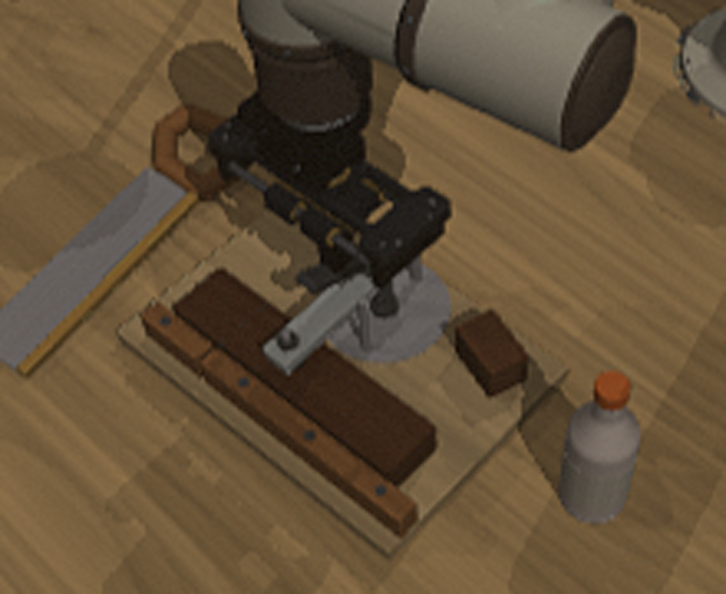

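The lever (tip at (318,278)) is near 70° and the strap is in place. Now pressing down carefully.

move_arm(increments="1 0.001 0.003 0 0 0 0;1 0.002 0.006 0 0 0 0;1 0.003 0.009 0 0 0 0;1 0.004 0.012 0 0 0 0;1 0.004 0.012 0 0 0 0")

```text
time_s: 10.5
tcp_pos: [0.593, -0.0597, 0.1233]
ee_rot: [[0.999, 0.001, -0.044], [0.044, 0.0, 0.999], [0.001, -1.0, 0.0]]
wrist_force: [-1.3, 0.4, 2.3]
gripper_width: 0.005
```

move_arm(increments="1 0 0.001 0 0 0 0;1 0 0.003 0 0 0 0;1 0 0.003 0 0 0 0")

```text
time_s: 10.8
tcp_pos: [0.5935, -0.0597, 0.1209]
ee_rot: [[0.999, 0.002, -0.045], [0.045, 0.0, 0.999], [0.002, -1.0, 0.0]]
wrist_force: [-1.2, 2.0, 4.8]
gripper_width: 0.004
```

move_arm(increments="1 0 0.001 0 0 0 0;1 0 0.002 0 0 0 0;1 0 0.002 0 0 0 0")

```text
time_s: 11.1
tcp_pos: [0.5938, -0.0597, 0.1192]
ee_rot: [[0.999, 0.003, -0.045], [0.045, 0.0, 0.999], [0.003, -1.0, 0.0]]
wrist_force: [-0.7, 0.6, 5.6]
gripper_width: 0.004
```

move_arm(increments="1 0 0.001 0 0 0 0;1 0 0.002 0 0 0 0;1 0 0.002 0 0 0 0")

```text
time_s: 11.4
tcp_pos: [0.5941, -0.0597, 0.1181]
ee_rot: [[0.999, 0.004, -0.045], [0.045, -0.0, 0.999], [0.004, -1.0, -0.0]]
wrist_force: [-0.8, 1.6, 8.3]
gripper_width: 0.006
```

move_arm(increments="1 0 0.001 0 0 0 0;1 0 0.0015 0 0 0 0;1 0 0.0015 0 0 0 0")

```text
time_s: 11.7
tcp_pos: [0.5942, -0.0597, 0.1179]
ee_rot: [[0.999, 0.005, -0.046], [0.046, -0.0, 0.999], [0.004, -1.0, -0.001]]
wrist_force: [-2.8, 1.9, 13.4]
gripper_width: 0.004
```

move_arm(increments="1 0 0.001 0 0 0 0;1 0 0.002 0 0 0 0;1 0 0.002 0 0 0 0")

```text
time_s: 12.0
tcp_pos: [0.5944, -0.0597, 0.1175]
ee_rot: [[0.999, 0.005, -0.046], [0.046, -0.001, 0.999], [0.005, -1.0, -0.001]]
wrist_force: [-5.8, 2.8, 20.9]
gripper_width: 0.007
```

move_arm(increments="1 0 -0.01 0 0 0 0;1 0 -0.05 0 0 0 0;1 0 -0.1 0 0 0 0;1 -0.05 -0.14 0 0 0 0;1 -0.1 -0.14 0 0 0 0;1 -0.15 -0.14 0 0 0 0;1 -0.15 -0.14 -0.05 0 0 0;1 -0.15 -0.14 -0.1 0 0 0")

```text
time_s: 12.8
tcp_pos: [0.4452, -0.1648, 0.2537]
ee_rot: [[0.999, 0.002, -0.049], [0.049, 0.0, 0.999], [0.002, -1.0, 0.0]]
wrist_force: [1.6, 0.5, 0.4]
gripper_width: 0.009
```

```bash
python3 look.py scene 11;python3 look.py side 11
```

```text
12.85 [ 0.4459 -0.1713  0.2532] [ 3.21 -2.86  2.23]
12.9 [ 0.4462 -0.169   0.2526] [-0.16  0.07  0.2 ]
```

View pics/scene11.png

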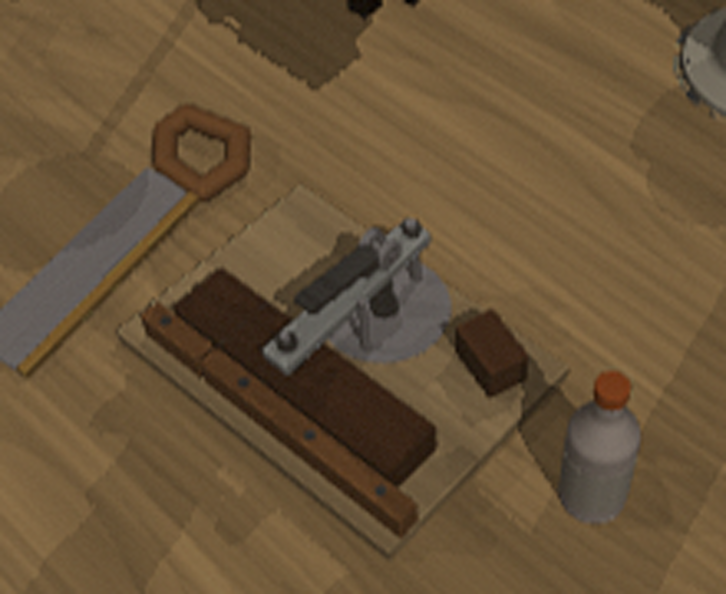

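View pics/side11.png

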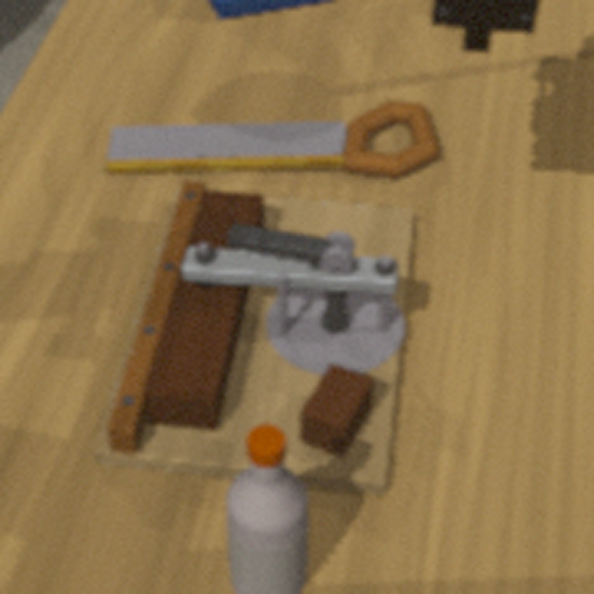

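The lever lies along the strap: its tip is at (305,297) in the scene crop and (232,237) in the side crop. Verifying its height, the strap angle and that nothing else moved.

```bash
python3 - <<'E'
from h import *
S=load('scene11.npz');D=load('side11.npz')
sc=lambda u,v,h:ray(S,180+(u+.5)/3.3-.5,100+(v+.5)/3.3-.5,h)
sd=lambda u,v,h:ray(D,230+(u+.5)/3.3-.5,110+(v+.5)/3.3-.5,h)
for nm,a,b in(('sc',sc(287,336,.098),sc(411,221,.102)),('sd',sd(205,248,.098),sd(386,263,.102))):
    d=(a-b)[:2];print(nm,a,b,np.degrees(np.arctan2(d[1],d[0])))
for h in(.105,.11,.115,.12,.125,.13):
  a=sc(305,297,h);b=sd(231,237,h);print(h,a[:2],b[:2],np.linalg.norm(a-b))
for z,o in((S,load('scene7.npz')),(D,load('side7.npz'))):
    P=pts(z);
    dark=(z['a'].max(-1)<75)&(z['d']>0)&(abs(P[...,1]+.06)<.04)&(P[...,0]>.545)&(P[...,0]<.64)&(P[...,2]>.095)&(P[...,2]<.16)
    q=P[dark];
    for x in np.arange(.55,.64,.015):
        k=q[abs(q[:,0]-x)<.0075]
        if len(k):print('lever x',round(x,3),len(k),np.median(k[:,2]),np.median(k[:,1]))
    Po=pts(o)
    for nm,X,Y,Z in(('blank',(.61,.685),(-.2,.1),(.054,.062)),('offc',(.48,.56),(0.01,.1),(.05,.065)),('glue',(.5,.6),(.14,.24),(.1,.2))):
        print(nm,[cv2.minAreaRect((p[(zz['d']>0)&(p[...,0]>X[0])&(p[...,0]<X[1])&(p[...,1]>Y[0])&(p[...,1]<Y[1])&(p[...,2]>Z[0])&(p[...,2]<Z[1])][:,:2]*1000).astype(np.float32))[0] for p,zz in((Po,o),(P,z))])
z=load('scene0.npz');df=cv2.absdiff(S['a'],z['a']).max(-1);ys,xs=np.where(df>60)
cv2.imwrite('pics/diff.png',np.hstack([ (df[130:280,180:400]>45).astype(np.uint8)*255]).repeat(3,0).repeat(3,1))
E
```

```text
sc [ 0.6529133 -0.0568878  0.098    ] [ 0.49465628 -0.06816064  0.102     ] 4.074364435499634
sd [ 0.64942313 -0.05706295  0.098     ] [ 0.49362907 -0.06318383  0.102     ] 2.249896796557059
0.105 [ 0.61816469 -0.07176561] [ 0.62865322 -0.06747777] 0.01133113832405988
0.11 [ 0.62040339 -0.06857101] [ 0.627302   -0.06206029] 0.009485796878138011
0.115 [ 0.6226421  -0.06537642] [ 0.62595078 -0.0566428 ] 0.009339356131108556
0.12 [ 0.6248808  -0.06218183] [ 0.62459956 -0.05122531] 0.010960127157570866
0.125 [ 0.6271195  -0.05898724] [ 0.62324834 -0.04580783] 0.013736185260567758
0.13 [ 0.6293582  -0.05579265] [ 0.62189712 -0.04039034] 0.01711428548176123
lever x 0.55 29 0.11357613678055156 -0.059015325229941684
lever x 0.565 37 0.1156089668736594 -0.058864746405032364
lever x 0.58 39 0.11618350154107171 -0.06000544371771788
lever x 0.595 36 0.11766256350377374 -0.05835831198427888
lever x 0.61 41 0.11888960079517308 -0.058070418983916516
lever x 0.625 43 0.1189100709650549 -0.05820212533351499
blank [(650.1944580078125, -51.68400573730469), (650.1810302734375, -48.608642578125)]
offc [(518.1876220703125, 51.16497802734375), (517.5400390625, 50.77378845214844)]
glue [(549.10107421875, 196.03018188476562), (550.7618408203125, 196.98876953125)]
lever x 0.55 12 0.1112826919985172 -0.05486104744558168
lever x 0.565 24 0.11203210954522536 -0.054474974093419726
lever x 0.58 23 0.11404920391911821 -0.05319301977927571
lever x 0.595 31 0.11680526430051696 -0.05497826186855992
lever x 0.61 34 0.11827499020354593 -0.05646893422976201
lever x 0.625 22 0.11868234289555896 -0.055554393998583584
blank [(649.2752685546875, -51.67964172363281), (647.6126708984375, -51.12611389160156)]
offc [(514.7647705078125, 51.986083984375), (514.686279296875, 52.078460693359375)]
glue [(542.1677856445312, 200.9107208251953), (542.3289794921875, 200.30862426757812)]
```

View pics/diff.png

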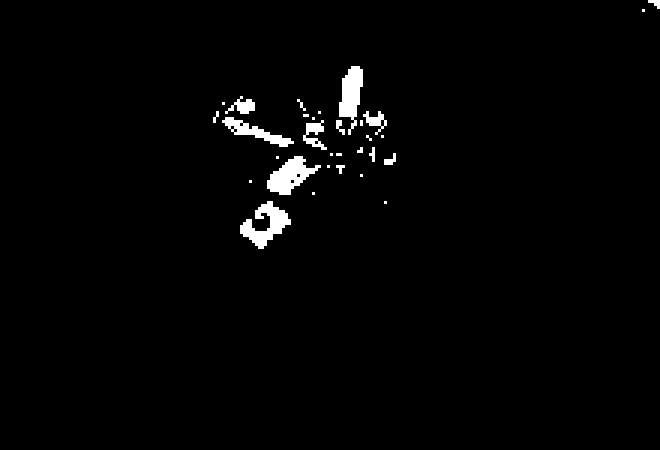

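Lever slope is about 4–5° and the only differences are the strap and the lever. One closer look at the pin contact from above.

move_arm(increments="1 0.05 0 0 0 0 0;1 0.1 0 0 0 0 0;1 0.15 0 0 0 0 0;1 0.2 0 0.02 0 0 0;1 0.23 0 0.06 0 0 0;1 0.23 0 0.08 0 0 0;1 0.23 0 0.08 0 0 0;1 0.23 0 0.08 0 0 0")

```text
time_s: 13.7
tcp_pos: [0.6733, -0.0743, 0.252]
ee_rot: [[0.999, -0.002, -0.045], [0.045, -0.0, 0.999], [-0.002, -1.0, -0.0]]
wrist_force: [0.3, 0.4, -0.0]
gripper_width: 0.01
```

```bash
python3 look.py wrist 12
```

```text
13.75 [ 0.6731 -0.0751  0.2525] [-0.19 -0.98  0.37]
```

View pics/wrist12.png

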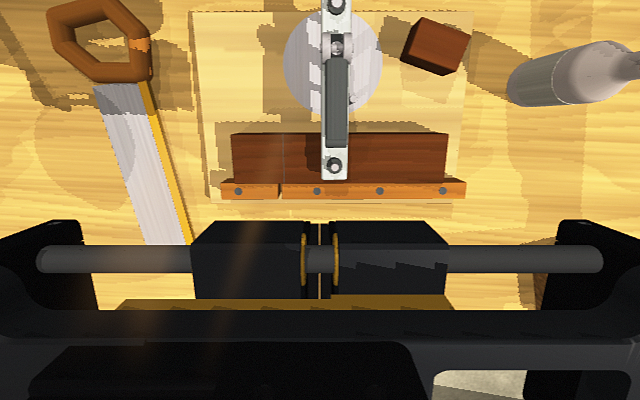

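From above, the strap runs square from (336,5) to (335,165) across the blank with the lever on it. I'll measure it against the blank's edge.

```bash
python3 - <<'E'
from h import *
z=load('wrist12.npz')
cv2.imwrite('pics/w12z.png',cv2.resize(z['a'][0:200,260:420,::-1],None,fx=3,fy=3,interpolation=cv2.INTER_CUBIC))
a=ray(z,335,166,.097);b=ray(z,337,3,.102);d=a-b
e=ray(z,221,182,.05);f=ray(z,466,181,.05);g=f-e
print(np.degrees(np.arctan2(d[1],d[0])),np.degrees(np.arctan2(g[1],g[0]))-90)
E
```

```text
2.7779705217797175 2.848767579638249
```

View pics/w12z.png

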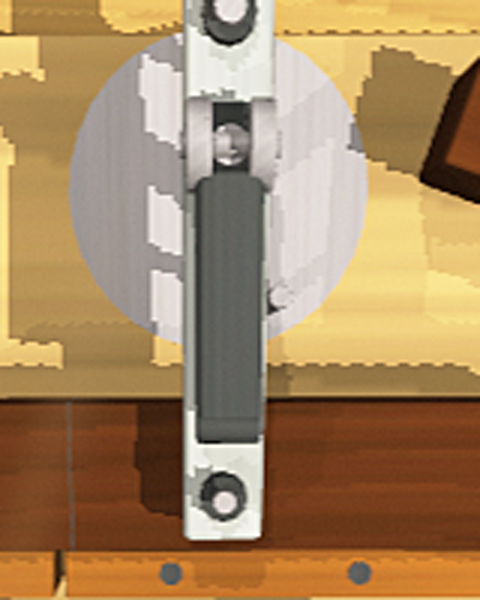

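The pin at (278,297) touches the strap's edge. The strap's yaw is 2.78° and the fence's is 2.85°, so it is square. Handing in with the arm clear.

```bash
python3 -c "
from station import r
print(r.finish_job())"
```

```text
the job is handed in; nothing more can be done
None
```

I swung the strap round to its stop pin first, then pushed the cam lever fully down. I handed the job in at about 14 s with the gripper clear of everything; no verdict was reported.

**Strap:**
- It stopped moving while the push force rose to about 11 N.
- A last look from above shows its edge touching the pin. Its yaw is 2.78° against the fence's 2.85°, so it is square.
- The coarser scene and side cameras gave 4.1° and 2.2° for the same angle. I put that spread down to measurement noise.

**Lever:**
- The force rose to about 21 N with less than 1 mm of movement at the end.
- It lies about 4–5° above the strap, which matches the fully down position.
- I did not measure the foot's clamping force directly.

**Other things:**
- A before-and-after comparison of the scene pictures shows only the strap and lever changed.
- Depth readings for the offcut and the glue bottle agree within about 2 mm. One reading of the blank differed by about 3 mm, but the other camera and the picture comparison show no shift, so I take that as noise.

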